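# Load a circuit board under the sprung flap of a test fixture

### The arm

A 6-joint arm with a two-finger parallel gripper is mounted at the origin on the work surface. World frame = base frame: x ahead of the robot, y to its left, z up, the work surface at z = 0. Lengths are in m, angles in rad, forces in N, time in s.
With the tool pointing down it reaches from about 0.225 to 0.875 m from the base axis. Payload 3.4 kg.
Tool frame: the origin (TCP) lies on the centre line of the jaws, within the pads' length; the fingertips stand 11 mm ahead of it and the grasp point (between the pads) lies 8 mm behind it; z points along the fingers, y is the line along which they close (so a half turn about z gives the same grasp; the last joint's range is limited). The gripper opens to 85 mm and grips with 20 to 120 N. Pads are 22 mm wide; open, the fingers measure 114 mm over their backs; the gripper's body (76 mm by 85 mm) begins 54 mm behind the grasp point. The pads swing forward as they close: fully open they stand 13 mm farther back than shut.
Start: joints at [-1.291, 0.276, 1.505, -0, 1.361, -0.121], TCP at [0.224, -0.529, 0.242] pointing down, gripper open.
Joint ranges: [-2.89, 2.89], [-0.75, 2.08], [0.22, 2.7], [-1.18, 4.32], [0.11, 2.71], [-2.7, 2.7]. Speed limits (rad/s): [2.57, 2.57, 3.14, 3.14, 3.14, 3.14].

### API

Orientations are given as a unit quaternion [w, x, y, z].
In Python, from rig import manip, eyes, job gives the robot as it stands.
- The arm moves only by the tool drive_tool, never from a script. Its argument "rows" is a list of rows, each a list of 3 entries, a list of its own where there are three numbers: the turn, a rotation vector about the world's x, y, z in rad, then the shift along the world's x, y, z in cm, then the finger opening in cm, from 0 to 8.54. A call has 1 to 8 rows; each row shifts and turns the commanded pose from where the row before left it; what a row does not reach is not made up. A row lasts 1/8 s, in which the tool goes at most 62.5 mm and 10.7 degrees, less where a joint would pass 70% of its speed; a pose out of reach is approached as far as the arm can. A call is refused whole if a number of a shift passes 6.25 or a number of a turn 0.188, either way. A call with a gripper value outside its range is refused whole. The fingers move at their own pace and stop on an object; "force" is the grip in N (left out, the last holds). Time passes only in rows, so rows that do not move let the fingers close. It gives the time, the measured TCP pose, the force, the opening and the grip force at its end, in the units of the state.
- manip.get_state(): the state, without advancing time (a new reading comes with each control period).
- eyes.get_image(name): name is "scene" or "top" or "wrist"; returns the picture (384x512x3 uint8, red, green, blue); there is no depth.
- eyes.get_calibration(name): a dict with "camera_matrix" (3x3 intrinsics, pixels), "view" (4x4, takes a point from world to camera coordinates). Camera axes: x right, y up, looking along -z (the intrinsics and any distortion apply to the point x, -y, -z); pixel columns grow to the right and rows downward; lengths in m; the calibration is good to about 2 mm. The wrist camera is an equidistant fisheye: a pixel r from the principal point sees the ray r / f radians off the axis. A picture is of the moment at which its call begins: read the wrist's pose just before it. get_calibration takes no time and is no camera call; for the wrist camera it gives the pose at the moment of the call.
- job.sign_off(): hands the job in; it is judged then, once.
The state is a dict: "clock": time; "qpos": joint angles; "qd": joint speeds; "effort": joint torques, N m; "position": TCP position; "ee_rot": TCP orientation; "contact_force": force on the tool from outside, world axes, zero at the start; "moment": the same for the moment, N m; "width": finger opening in m; "gripper_force": force on a finger pad.
Only numpy, scipy, OpenCV 4.12 (cv2) and the standard library are available. Lean on these libraries where they do the work, as an engineer would, in place of code of your own. Each camera call takes 0.05 s, during which the arm holds its last target. There are 200 camera calls.

### The job

Load the circuit board into the test fixture: with one fingertip press the flap's long paddle down until it lies level and keep it down, while the other fingertip pushes the board carrier along its lane, under the raised flap, until it is up against the end stop. Then let the paddle up so that the flap clamps the board, and move clear. Only press and push: do not pick up or tip the carrier, and leave the speakers, battery and screwdriver alone.

Things in the scene. Friction and masses are not known exactly. Their poses are not given: they have to be found in the camera images.
- fixture: Plywood test fixture fixed to the bench, base 275 x 112 x 6 mm (x -165..+110, y -71..+41 mm). Origin at bench height under the flap's hinge line, level with the flap's front edge. x runs along the lane in the pushing direction (away from the robot), y to the left, z up. A grey housing 54 mm high stands at x +48..+108 mm, behind the stop. Before x = -6 mm there are only lane, carrier and paddle.
- stop (a point): Middle of the foot of the end stop's face, at fixture (38, -36, 6) mm, where the lane ends. The lane is a straight track along the fixture's x, from x = -165 mm to this stop: floor at z = 6 mm, centre line at y = -36 mm, 46 mm wide between two low walls with tops at z = 11 mm.
- flap (a joint): Angle (rad) of the sprung aluminium flap: 0 shut, 0.55 open with the paddle level, 0.70 hard limit. A rocker on a hinge along the fixture's x at y = 0, z = 30 mm: flap plate with lip over the lane on the right, paddle on the left; pressing the paddle down raises the flap, a spring shuts it. Carrier seated and paddle let go: the lip rests on the board at about 0.21 rad.
- lip (a point): Middle of the lower edge of the lip's front face. The lip, 4 mm thick (fixture x 0..+4, y -58..-34 mm), hangs from the front of the flap plate (x 0..+38, y -62..0 mm). Shut, it reaches down to z = 10 mm and blocks the lane; at 0.4 rad it is at z = 24 mm or more, clear of the carrier.
- paddle (a point): Middle of the paddle's top face. A sheet 196 mm long (fixture x -160..+36), 52 wide, 3 thick. Shut, it slopes up to the left at 0.55 rad, inner edge at z = 27, outer at z = 54 mm. Pressed to 0.55 rad it lies level, top face at z = 18 mm, y +14..+66 mm, and a fingertip can slide along it. Holding it there takes about 4 N on its middle line (y +40 mm), more nearer the hinge.
- carrier: Black plastic carrier with a green circuit board, 70 long (x) x 44 wide (y) mm, about 90 g, loose in the lane before the flap. Origin: centre of its underside; axes as the fixture's. Board top 12 mm above the underside; at the rear edge (x = -35 mm) a push wall 22 mm high, 6 mm thick, faces the robot. Seated at the stop, its origin is at fixture x = +3 mm and its rear half still sticks out before the flap.
- speaker_a: Bystander: a steel loudspeaker lying face down, 66 mm diameter, 22 mm high; origin at the centre of its underside.
- speaker_b: Bystander: a second such loudspeaker.
- battery: Bystander: a block battery standing upright, 26.5 x 17.5 x 48.5 mm; origin at the centre of its underside.
- screwdriver: Bystander: a screwdriver lying on the bench, 170 mm long; its length along its own x.
Mind the look-alikes: they are no part of the job. Leave any blue or orange look-alike of the carrier alone.

How it is judged:
By the outcome, as a careful person would: the job done as asked, in the order asked, and still so for the second after the job is handed in, with the robot touching nothing.
It also fails if it takes over 42 s, if anything falls off the work surface, if the arm or the gripper's body presses on something with over 40 N, if the wrist force passes 120 N, or if a joint passes its speed limit or range.

## Working session

There is one attempt and no reset: what is moved stays moved. The work goes in short steps, Python scripts to look and compute and a tool call to move; the robot and the scene stay as the last step left them, time stands still between calls to the robot, and variables do not carry over. Pictures are saved under pics/ and viewed, at most 10 in all, crops included, and the job is handed in when it is done.

Besides the shell and the picture viewer there is one more tool, called after "Request:" as name(argument=value, ...), one argument or row to a line, values as JSON. drive_tool: Moves the arm, as the interface text tells. Its arguments: {"type":"object","properties":{"rows":{"type":"array"},"force":{"type":"number"}},"required":["rows"]}

```bash
mkdir -p pics; ls; python3 - <<'E'
from rig import manip, eyes, job
import cv2,numpy as np
for n in ["scene","top"]:
    im=eyes.get_image(n); cv2.imwrite(f"pics/{n}0.png",cv2.cvtColor(im,cv2.COLOR_RGB2BGR))
    c=eyes.get_calibration(n); print(n,{k:np.round(v,4).tolist() if not isinstance(v,str) else v for k,v in c.items()})
print(manip.get_state())
E
```

```text
pics
scene {'camera_matrix': [[455.9653, 0.0, 257.3886], [0.0, 455.9653, 192.5026], [0.0, 0.0, 1.0]], 'view': [[0.5311, 0.8472, -0.0126, -0.3581], [-0.5558, 0.3595, 0.7496, 0.2675], [0.6396, -0.391, 0.6618, -1.4256], [0.0, 0.0, 0.0, 1.0]]}
top {'camera_matrix': [[454.4259, 0.0, 245.3753], [0.0, 454.4259, 184.1369], [0.0, 0.0, 1.0]], 'view': [[-0.0243, -0.9997, -0.0024, 0.0698], [0.9766, -0.0242, 0.2136, -0.58], [-0.2136, 0.0029, 0.9769, -0.9606], [0.0, 0.0, 0.0, 1.0]]}
{'clock': 0.1, 'qpos': array([-1.29097453e+00,  2.76565710e-01,  1.50600481e+00,  3.93114955e-05,
        1.36070028e+00, -1.20973066e-01]), 'qd': array([ 7.51076172e-05, -2.34306349e-03, -3.41165629e-03, -5.20464378e-04,
       -1.18665231e-03, -1.49051008e-04]), 'effort': array([ 1.75359466e-03, -4.17698407e+01, -2.46404636e+01, -1.11881504e-04,
        5.75494225e-03,  1.44522943e-05]), 'position': array([ 0.22423417, -0.5289905 ,  0.24150752]), 'ee_rot': array([-8.37950027e-04,  9.79988017e-01,  1.99054719e-01, -4.74130756e-05]), 'contact_force': array([-0.05499026, -0.42708912,  0.20039108]), 'moment': array([0.02871053, 0.06846983, 0.01065438]), 'gripper_force': 0.0, 'width': 0.08541032947148147}
```

View pics/top0.png

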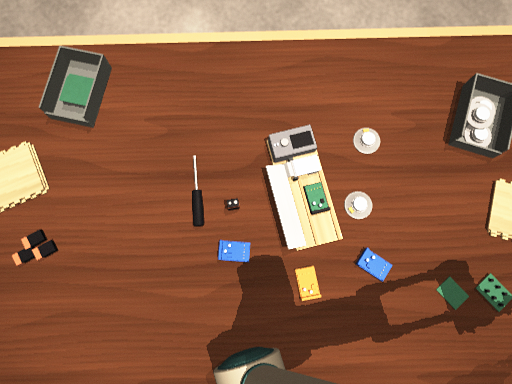

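View pics/scene0.png

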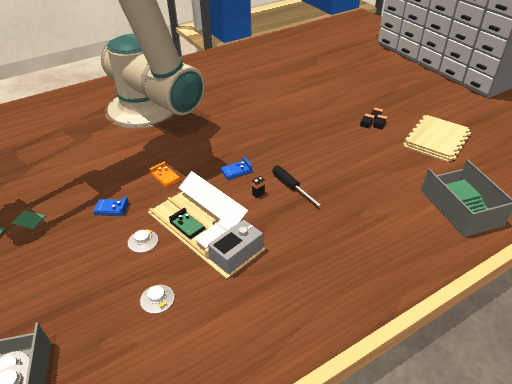

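```bash
python3 - <<'E'
import cv2
t=cv2.imread("pics/top0.png")[115:260,230:380]; s=cv2.imread("pics/scene0.png")[165:280,140:275]
cv2.imwrite("pics/c1.png",cv2.resize(t,None,fx=4,fy=4,interpolation=cv2.INTER_CUBIC))
cv2.imwrite("pics/c2.png",cv2.resize(s,None,fx=5,fy=5,interpolation=cv2.INTER_CUBIC))
E
```

```text
(no output)
```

View pics/c1.png

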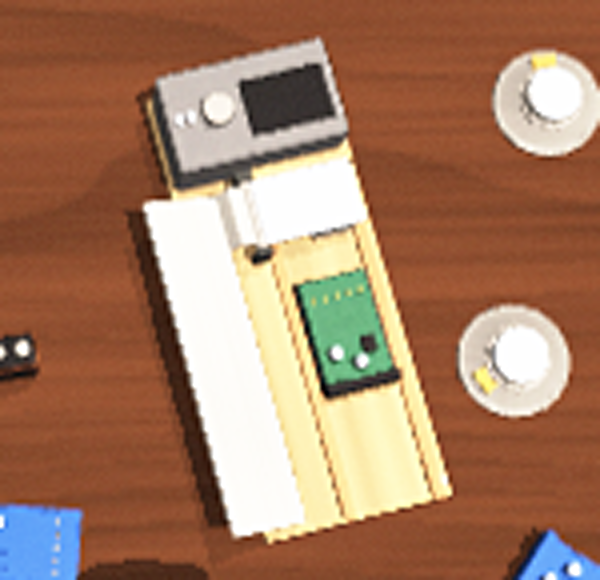

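View pics/c2.png

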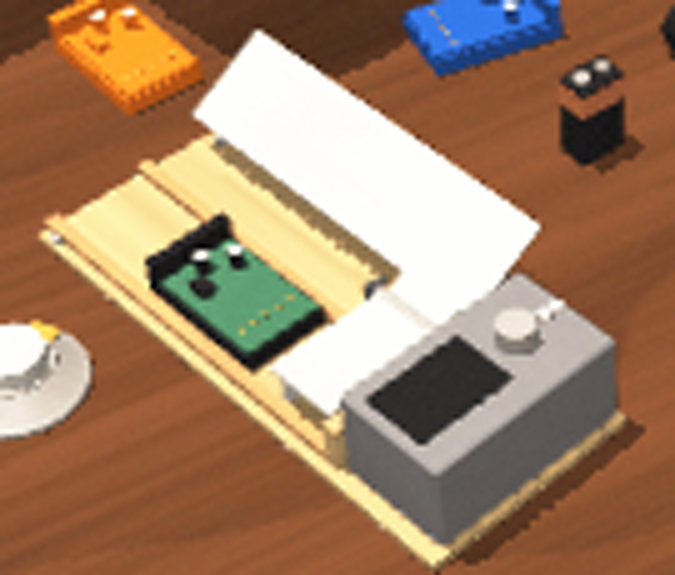

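The carrier candidates in the top image are:
- the green board in black plastic in the lane, at (316,197)
- blue look-alikes at (234,251) and (375,264)
- an orange look-alike at (307,283)
- loose green boards at (453,293) and (494,292)

I choose the one in the lane. The crop shows its black push wall on the robot side, and the white paddle is on the left.

```bash
cat > fit.py <<'E'
import numpy as np
from rig import eyes, manip
from scipy.optimize import least_squares
C={n:eyes.get_calibration(n) for n in("scene","top")}
def proj(n,P):
    c=C[n]; p=np.c_[P,np.ones(len(P))]@np.array(c["view"]).T; K=np.array(c["camera_matrix"])
    return np.c_[K[0,2]-K[0,0]*p[:,0]/p[:,2], K[1,2]+K[1,1]*p[:,1]/p[:,2]]
def f2w(q,P):
    c,s=np.cos(q[2]),np.sin(q[2]); P=np.array(P,float)/1000
    return np.c_[q[0]+c*P[:,0]-s*P[:,1], q[1]+s*P[:,0]+c*P[:,1], P[:,2]]
E
python3 - <<'E'
from fit import *
po,pi=(62.5,54.3),(18.2,27)
T=[((-165,-71,6),(452,494)),((-160,*po),(232,537)),((36,*po),(145,203)),((-160,*pi),(303,523))]
S=[((110,-71,6),(435,567)),((-165,-71,6),(40,236)),((110,41,6),(628,415)),((-160,*po),(258,30)),((36,*po),(540,228)),((-160,*pi),(195,112))]
TC=[((35,22,12),(297,285)),((35,-22,12),(365,267)),((-35,22,22),(326,394)),((-35,-22,22),(399,377))]
SC=[((35,-22,12),(253,355)),((35,22,12),(328,313)),((-35,22,22),(225,217)),((-35,-22,22),(148,263))]
up=lambda L,k,o:(np.array([a for a,_ in L],float),(np.array([b for _,b in L])+.5)/k-.5+o)
D={"top":(up(T,4,[230,115]),up(TC,4,[230,115])),"scene":(up(S,5,[140,165]),up(SC,5,[140,165]))}
def res(q,w=("top","scene")):
    r=[]
    for n in w:
        (F,u),(K,v)=D[n]
        r+=[proj(n,f2w(q,F))-u, proj(n,f2w(q,K+[q[3],-36,6]))-v]
    return np.vstack(r).ravel()
for w in (("top","scene"),("top",),("scene",)):
    s=least_squares(res,[.5,-.05,.27,-80],x_scale=[.01,.01,.01,10],loss="soft_l1",args=(w,)); print(w,s.x.round(4),np.abs(s.fun).mean().round(2))
    if len(w)==2: print(res(s.x).reshape(-1,2).round(1).tolist()); q=s.x; np.save("q.npy",q)
# start pose: TCP above fixture (-145,2)
st=manip.get_state(); print(f2w(q,[[-148,2,0],[-53,2,0]]),st["position"])
E
```

```text
('top', 'scene') [  0.6049  -0.0615   0.2197 -58.1959] 0.44
[[-0.0, 0.4], [0.7, 0.0], [0.1, -0.1], [0.7, -0.3], [-0.7, -0.6], [0.3, -0.6], [0.7, 0.1], [0.9, -0.2], [-0.2, -0.3], [0.1, -0.7], [0.4, 0.2], [0.7, -0.4], [0.6, -0.5], [-0.0, 0.4], [-0.7, 0.4], [-0.0, -1.6], [0.5, -0.9], [0.2, -0.5]]
('top',) [  0.6048  -0.0609   0.2166 -58.7603] 0.32
('scene',) [  0.6052  -0.0623   0.2241 -56.9904] 0.38
[[ 0.45997784 -0.09183833  0.        ]
 [ 0.55269477 -0.0711364   0.        ]] [ 0.22423417 -0.5289905   0.24150752]
```

Request:
drive_tool(
  rows=[
    [[0,0,-0.06],[2.6,4.4,0],6.0],
    [[0,0,-0.06],[2.6,4.4,0],6.0],
    [[0,0,-0.06],[2.6,4.4,0],6.0],
    [[0,0,0],[2.6,4.4,0],6.0],
    [[0,0,0],[2.6,4.4,0],6.0],
    [[0,0,0],[2.6,4.4,-1],6.0],
    [[0,0,0],[2.6,4.4,-1],6.0],
    [[0,0,0],[2.6,4.4,-2],6.0],
  ],
)

```text
clock: 1.1
position: [0.4334, -0.1762, 0.2024]
ee_rot: [0.001, 0.994, 0.11, 0.001]
contact_force: [0.5, 0.3, -0.2]
width: 0.06
gripper_force: 0.0
```

Request:
drive_tool(
  rows=[
    [[0,0,0],[2.6,4.4,-4],6.0],
    [[0,0,0],[2.6,4.5,-4],6.0],
    [[0,0,0],[0,0,0],6.0],
    [[0,0,0],[0,0,0],6.0],
  ],
)

```text
clock: 1.6
position: [0.4821, -0.0924, 0.1257]
ee_rot: [0.0, 0.994, 0.111, -0.0]
contact_force: [0.6, -0.2, 0.3]
width: 0.0607
gripper_force: 0.0
```

```bash
cat > show.py <<'E'
from fit import *
import cv2,sys
from scipy.spatial.transform import Rotation as R
q=np.load("q.npy"); st=manip.get_state()
p=np.array(st["position"]); d=p[:2]-q[:2]; c,s=np.cos(q[2]),np.sin(q[2])
print("fixture TCP mm",np.round(1000*np.array([c*d[0]+s*d[1],-s*d[0]+c*d[1],p[2]]),1),"w",st["width"],"t",st["clock"],"F",np.round(st["contact_force"],1))
M=R.from_quat(np.roll(st["ee_rot"],-1)).as_matrix(); print("yaw",np.arctan2(M[1,0],M[0,0])-q[2],"z",M[:,2].round(4))
if len(sys.argv)>1:
    n=sys.argv[1]; im=cv2.cvtColor(eyes.get_image(n),cv2.COLOR_RGB2BGR)
    x0,y0,w,h=map(int,sys.argv[3].split(",")); k=min(800/w,600/h)
    cv2.imwrite(sys.argv[2],cv2.resize(im[y0:y0+h,x0:x0+w],None,fx=k,fy=k,interpolation=cv2.INTER_CUBIC))
E
python3 show.py scene pics/s1.png 130,120,180,135
```

```text
fixture TCP mm [-126.5   -3.4  125.7] w 0.06067064976501996 t 1.6 F [ 0.6 -0.2  0.3]
yaw 0.002120533475754194 z [-5.e-04 -6.e-04 -1.e+00]
```

View pics/s1.png

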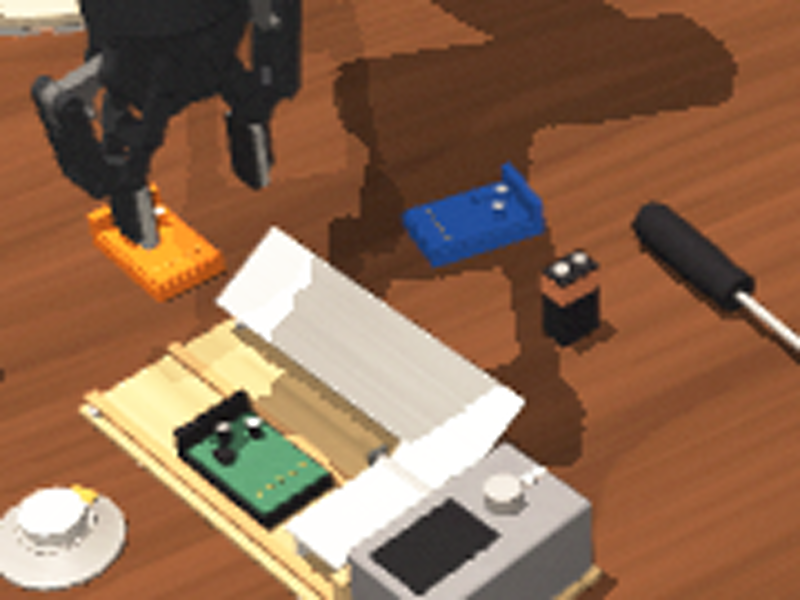

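Request:
drive_tool(
  rows=[
    [[0,0,0],[0.3,0.6,-2.5],6.0],
    [[0,0,0],[0,0,-2.3],6.0],
    [[0,0,0],[0,0,-0.8],6.0],
    [[0,0,0],[0,0,0],6.0],
    [[0,0,0],[0,0,0],6.0],
  ],
)

```text
clock: 2.28
position: [0.4859, -0.087, 0.0708]
ee_rot: [0.001, 0.994, 0.11, 0.001]
contact_force: [-0.2, 0.8, 0.5]
width: 0.0599
gripper_force: 0.0
```

Request:
drive_tool(
  rows=[
    [[0,0,0],[0,0,-0.4],6.0],
    [[0,0,0],[0,0,-0.4],6.0],
    [[0,0,0],[0,0,0],6.0],
  ],
)

```text
clock: 2.65
position: [0.4849, -0.086, 0.0614]
ee_rot: [-0.0, 0.994, 0.11, -0.0]
contact_force: [-0.3, -0.6, 0.5]
width: 0.0602
gripper_force: 0.0
```

Request:
drive_tool(
  rows=[
    [[0,0,0],[0,0,-0.3],6.0],
    [[0,0,0],[0,0,-0.3],6.0],
    [[0,0,0],[0,0,0],6.0],
  ],
)

```text
clock: 3.02
position: [0.4849, -0.0861, 0.0553]
ee_rot: [-0.0, 0.994, 0.11, -0.0]
contact_force: [0.9, 0.5, -0.0]
width: 0.0599
gripper_force: 0.0
```

```bash
python3 show.py
```

```text
fixture TCP mm [-122.4    2.2   55.3] w 0.05987549944438362 t 3.025 F [ 0.9  0.5 -0. ]
yaw 0.0011429015152610578 z [-7.e-04  1.e-04 -1.e+00]
```

Request:
drive_tool(
  rows=[
    [[0,0,0],[0,0,-0.3],6.0],
    [[0,0,0],[0,0,0],6.0],
  ],
)

```text
clock: 3.28
position: [0.485, -0.0862, 0.0525]
ee_rot: [-0.0, 0.994, 0.11, -0.0]
contact_force: [-0.6, 0.3, -0.3]
width: 0.0604
gripper_force: 0.0
```

Request:
drive_tool(
  rows=[
    [[0,0,0],[0,0,-0.3],6.0],
    [[0,0,0],[0,0,0],6.0],
  ],
)

```text
clock: 3.52
position: [0.485, -0.0862, 0.0494]
ee_rot: [-0.0, 0.994, 0.11, -0.0]
contact_force: [0.6, 0.1, 0.5]
width: 0.0603
gripper_force: 0.0
```

Request:
drive_tool(
  rows=[
    [[0,0,0],[0,0,-0.3],6.0],
    [[0,0,0],[0,0,0],6.0],
  ],
)

```text
clock: 3.78
position: [0.485, -0.0861, 0.0465]
ee_rot: [-0.0, 0.994, 0.11, -0.0]
contact_force: [1.0, -1.1, -1.2]
width: 0.0603
gripper_force: 0.0
```

Request:
drive_tool(
  rows=[
    [[0,0,0],[0,0,-0.3],6.0],
    [[0,0,0],[0,0,0],6.0],
  ],
)

```text
clock: 4.03
position: [0.4854, -0.0862, 0.0438]
ee_rot: [0.0, 0.994, 0.11, 0.0]
contact_force: [-0.8, -0.3, 2.1]
width: 0.0599
gripper_force: 0.9
```

Request:
drive_tool(
  rows=[
    [[0,0,0],[0,0,-0.4],6.0],
    [[0,0,0],[0,0,-0.4],6.0],
    [[0,0,0],[0,0,-0.4],6.0],
    [[0,0,0],[0,0,0],6.0],
  ],
)

```text
clock: 4.53
position: [0.4855, -0.0862, 0.0314]
ee_rot: [0.0, 0.994, 0.11, 0.0]
contact_force: [0.7, 1.0, 3.3]
width: 0.0603
gripper_force: 1.5
```

```bash
python3 show.py scene pics/s2.png 140,155,140,105
```

```text
fixture TCP mm [-121.9    1.9   31.4] w 0.060307102464332074 t 4.525 F [0.7 1.  3.3]
yaw 0.0009028609106724039 z [ 4.e-04 -0.e+00 -1.e+00]
```

View pics/s2.png

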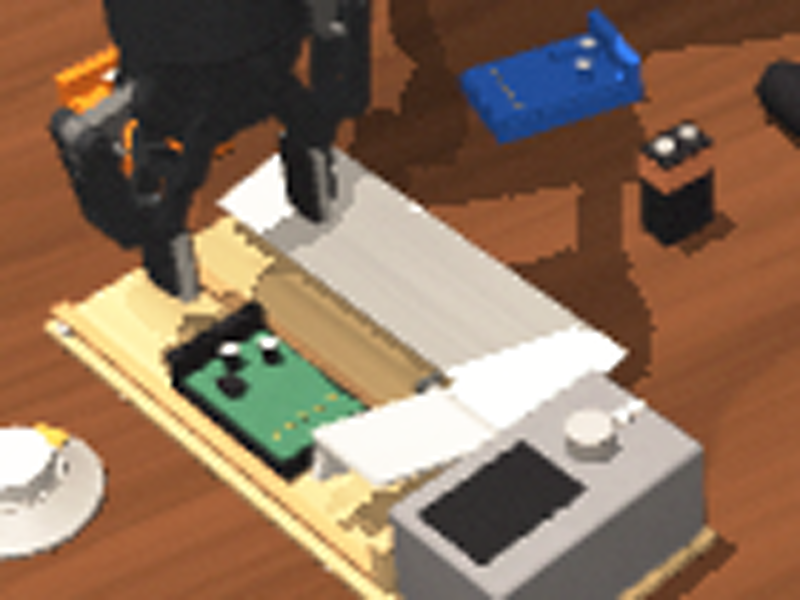

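The paddle is partly down: its far outer corner is at crop (627,352) and its near inner corner at (218,205). I'll compute the flap angle from these.

```bash
cat > ang.py <<'E'
from fit import *
q=np.load("q.npy")
def pad(a,x,r,z=-12): # paddle pt at level radius r
    t=.55-a; return (x, r*np.cos(t)-z*np.sin(t), 30+r*np.sin(t)+z*np.cos(t))
def angle(o,k,obs):
    u=np.array([b for _,b in obs])/k+o
    f=lambda a:(proj("scene",f2w(q,[pad(a[0],*p) for p,_ in obs]))-u).ravel()
    s=least_squares(f,[.3]); return s.x, s.fun.round(1)
E
python3 - <<'E'
from ang import *
print(angle([140,155],5.714,[((36,66),(627,352)),((-160,14),(218,205))]), angle([140,155],5.714,[((36,66),(627,352))]))
E
```

```text
(array([0.38385213]), array([ 0.3,  0.3, -0. , -1. ])) (array([0.37002338]), array([ 0.3, -0. ]))
```

Request:
drive_tool(
  rows=[
    [[0,0,0],[0,0,-0.4],6.0],
    [[0,0,0],[0,0,-0.4],6.0],
    [[0,0,0],[0,0,0],6.0],
    [[0,0,0],[0,0,0],6.0],
  ],
)

```text
clock: 5.08
position: [0.4859, -0.0875, 0.024]
ee_rot: [0.001, 0.994, 0.111, 0.001]
contact_force: [0.3, -3.5, 6.9]
width: 0.0603
gripper_force: 2.9
```

```bash
python3 show.py scene pics/s3.png 140,155,140,105
```

```text
fixture TCP mm [-121.7    0.6   24. ] w 0.060335469302196604 t 5.075 F [ 0.3 -3.5  6.9]
yaw 0.002180415701840327 z [ 0.0016 -0.0024 -1.    ]
```

View pics/s3.png

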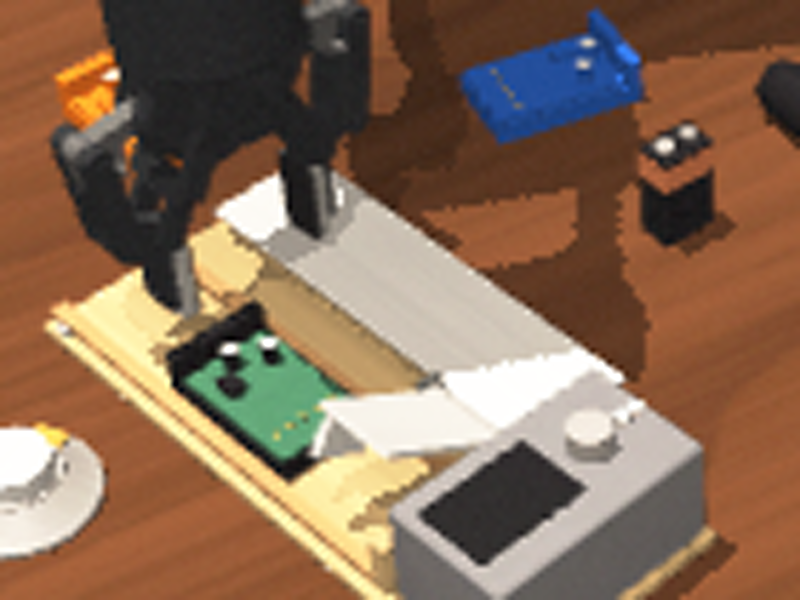

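The paddle now looks close to level, with its far outer corner at crop (624,381). The flap is raised, and the push finger stands behind the carrier's rear wall.

```bash
python3 - <<'E'
from ang import *
print(angle([140,155],5.714,[((36,66),(624,381))]),angle([140,155],5.714,[((36,66),(624,381)),((-160,14),(216,212))]))
E
```

```text
(array([0.5947735]), array([0.4, 0.1])) (array([0.60095047]), array([ 0.4,  0.2, -0.3, -0.7]))
```

Request:
drive_tool(
  rows=[
    [[0,0,0],[0,0.1,0.1],6.0],
    [[0,0,0],[0.5,0.11,0],6.0],
    [[0,0,0],[0.5,0.11,0],6.0],
    [[0,0,0],[0.5,0.11,0],6.0],
    [[0,0,0],[0.5,0.11,0],6.0],
    [[0,0,0],[0.5,0.11,0],6.0],
    [[0,0,0],[0.5,0.11,0],6.0],
    [[0,0,0],[0,0,0],6.0],
  ],
)

```text
clock: 6.12
position: [0.5162, -0.0783, 0.0248]
ee_rot: [-0.0, 0.994, 0.11, 0.001]
contact_force: [-1.7, 1.0, 3.4]
width: 0.0601
gripper_force: 1.9
```

```bash
python3 show.py
```

```text
fixture TCP mm [-90.2   2.9  24.8] w 0.060105123703921556 t 6.125 F [-1.7  1.   3.4]
yaw 0.0008843409807487712 z [ 1.6e-03  2.0e-04 -1.0e+00]
```

Request:
drive_tool(
  rows=[
    [[0,0,0],[0.6,0.11,0],6.0],
    [[0,0,0],[0.6,0.12,0],6.0],
    [[0,0,0],[0.6,0.12,0],6.0],
    [[0,0,0],[0.6,0.13,0],6.0],
    [[0,0,0],[0.6,0.13,0],6.0],
    [[0,0,0],[0.6,0.13,0],6.0],
    [[0,0,0],[0,0,0],6.0],
  ],
)

```text
clock: 7.0
position: [0.5518, -0.0709, 0.0247]
ee_rot: [-0.0, 0.994, 0.11, 0.0]
contact_force: [-2.2, -0.2, 4.1]
width: 0.06
gripper_force: 2.0
```

```bash
python3 show.py scene pics/s4.png 140,155,140,105
```

```text
fixture TCP mm [-53.8   2.4  24.7] w 0.060037911280262035 t 7.0 F [-2.2 -0.2  4.1]
yaw 0.0009857070345297703 z [ 8.e-04  2.e-04 -1.e+00]
```

View pics/s4.png

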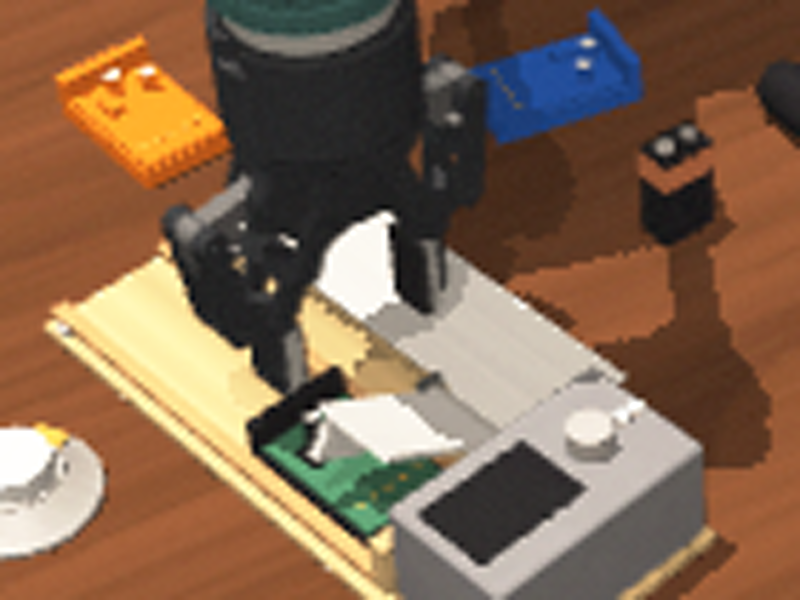

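The carrier has gone under the raised flap. Its rear wall top is at crop (250,420)-(345,375), and it's about 10 mm short of the stop. I'll push the rest slowly and watch the force.

Request:
drive_tool(
  rows=[
    [[0,0,0],[0.3,0.06,0],6.0],
    [[0,0,0],[0.3,0.06,0],6.0],
    [[0,0,0],[0.2,0.04,0],6.0],
    [[0,0,0],[0,0,0],6.0],
  ],
)

```text
clock: 7.55
position: [0.5585, -0.0695, 0.0247]
ee_rot: [-0.0, 0.994, 0.11, -0.001]
contact_force: [-4.6, -0.5, 5.1]
width: 0.0601
gripper_force: 2.7
```

Request:
drive_tool(
  rows=[
    [[0,0,0],[0.1,0.02,0],6.0],
    [[0,0,0],[0.1,0.02,0],6.0],
    [[0,0,0],[0,0,0],6.0],
  ],
)

```text
clock: 7.92
position: [0.5604, -0.0691, 0.0246]
ee_rot: [-0.0, 0.994, 0.11, -0.001]
contact_force: [-5.0, 0.3, 5.4]
width: 0.06
gripper_force: 2.9
```

Request:
drive_tool(
  rows=[
    [[0,0,0],[0.1,0.02,0],6.0],
    [[0,0,0],[0,0,0],6.0],
  ],
)

```text
clock: 8.18
position: [0.5614, -0.0689, 0.0246]
ee_rot: [-0.0, 0.994, 0.11, -0.001]
contact_force: [-5.2, -0.3, 5.4]
width: 0.0596
gripper_force: 3.0
```

```bash
python3 show.py
```

```text
fixture TCP mm [-44.1   2.3  24.6] w 0.05958940428073184 t 8.175 F [-5.2 -0.3  5.4]
yaw 0.0011973518692246499 z [-1.6e-03  1.0e-04 -1.0e+00]
```

Request:
drive_tool(
  rows=[
    [[0,0,0],[0.1,0.02,0],6.0],
    [[0,0,0],[0,0,0],6.0],
  ],
)

```text
clock: 8.43
position: [0.5623, -0.0687, 0.0246]
ee_rot: [-0.0, 0.994, 0.11, -0.001]
contact_force: [-5.1, 0.0, 5.3]
width: 0.0603
gripper_force: 3.0
```

Request:
drive_tool(
  rows=[
    [[0,0,0],[0.1,0.02,0],6.0],
    [[0,0,0],[0,0,0],6.0],
  ],
)

```text
clock: 8.68
position: [0.5625, -0.0687, 0.0246]
ee_rot: [-0.0, 0.994, 0.11, -0.002]
contact_force: [-6.4, -1.4, 5.9]
width: 0.06
gripper_force: 4.0
```

```bash
python3 show.py scene pics/s5.png 140,155,140,105
```

```text
fixture TCP mm [-42.9   2.2  24.6] w 0.05998570489443567 t 8.675 F [-6.4 -1.4  5.9]
yaw 0.0012288932231062089 z [-3.4e-03 -1.0e-04 -1.0e+00]
```

View pics/s5.png

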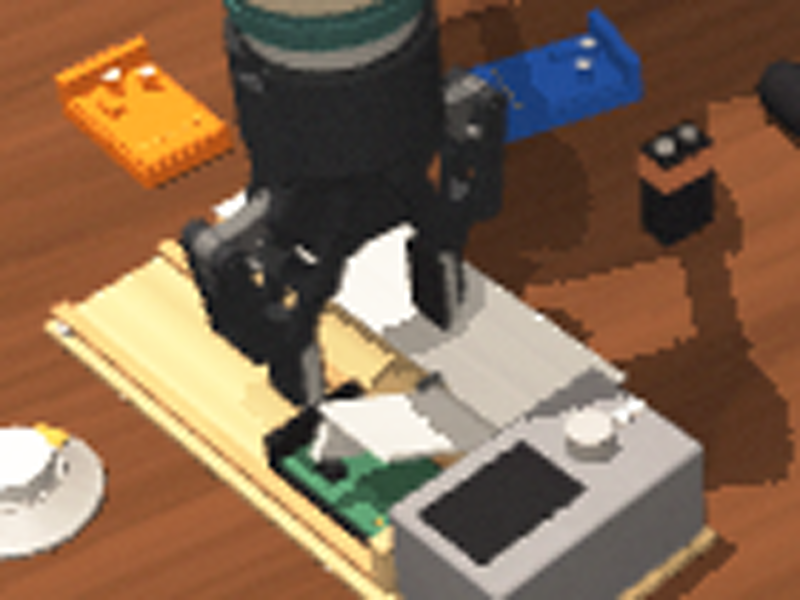

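The last 1 mm command moved the tool only 0.2 mm, and the TCP is at -42.9 mm against -43 predicted for seated. One more nudge should confirm it's on the stop.

Request:
drive_tool(
  rows=[
    [[0,0,0],[0.1,0.02,0],6.0],
    [[0,0,0],[0.1,0.02,0],6.0],
    [[0,0,0],[0,0,0],6.0],
  ],
)

```text
clock: 9.1
position: [0.5626, -0.0687, 0.0245]
ee_rot: [-0.0, 0.994, 0.11, -0.004]
contact_force: [-10.2, -3.3, 9.9]
width: 0.06
gripper_force: 6.1
```

```bash
python3 show.py
```

```text
fixture TCP mm [-42.8   2.3  24.5] w 0.06000336795006375 t 9.1 F [-10.2  -3.3   9.9]
yaw 0.0015621552052528243 z [-7.3e-03 -7.0e-04 -1.0e+00]
```

Request:
drive_tool(
  rows=[
    [[0,0,0],[-0.2,-0.04,0],6.0],
    [[0,0,0],[-0.3,-0.07,0],6.0],
    [[0,0,0],[-0.4,-0.09,0],6.0],
    [[0,0,0],[0,0,0],6.0],
  ],
)

```text
clock: 9.6
position: [0.5595, -0.0707, 0.0255]
ee_rot: [0.001, 0.994, 0.11, 0.003]
contact_force: [4.0, 1.2, 3.9]
width: 0.0599
gripper_force: 2.1
```

Request:
drive_tool(
  rows=[
    [[0,0,0],[0,0,0.3],6.0],
    [[0,0,0],[0,0,0.3],6.0],
    [[0,0,0],[0,0,0.3],6.0],
    [[0,0,0],[0,0,0.3],6.0],
    [[0,0,0],[0,0,0.3],6.0],
    [[0,0,0],[0,0,0.3],6.0],
    [[0,0,0],[0,0,0.3],6.0],
    [[0,0,0],[0,0,0.3],6.0],
  ],
)

```text
clock: 10.6
position: [0.5569, -0.0702, 0.0487]
ee_rot: [-0.0, 0.994, 0.11, -0.0]
contact_force: [0.4, -0.1, 0.2]
width: 0.0601
gripper_force: 0.0
```

Request:
drive_tool(
  rows=[
    [[0,0,0],[0,0,1.5],6.0],
    [[0,0,0],[0,0,3],6.0],
    [[0,0,0],[0,0,4],6.0],
    [[0,0,0],[-4,-1,4],6.0],
    [[0,0,0],[-4,-1,2],6.0],
    [[0,0,0],[-4,-1,0],6.0],
    [[0,0,0],[-4,-1,0],6.0],
    [[0,0,0],[0,0,0],6.0],
  ],
)

```text
clock: 11.6
position: [0.3945, -0.1101, 0.1946]
ee_rot: [0.0, 0.994, 0.109, -0.0]
contact_force: [-0.2, -0.9, -0.2]
width: 0.06
gripper_force: 0.0
```

```bash
python3 show.py scene pics/s6.png 140,155,140,105
```

```text
fixture TCP mm [-215.9   -1.5  194.6] w 0.06003473426001043 t 11.6 F [-0.2 -0.9 -0.2]
yaw -0.0007677579922674149 z [-3.e-04 -4.e-04 -1.e+00]
```

View pics/s6.png

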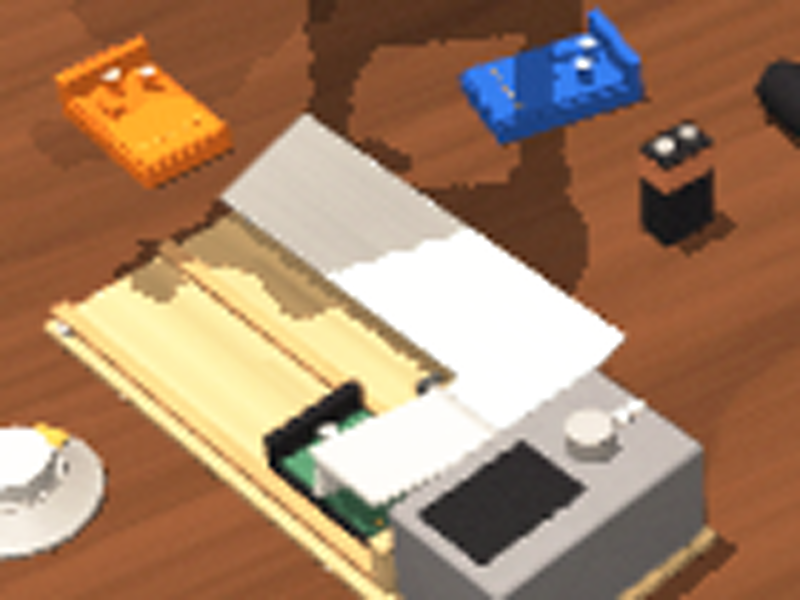

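The flap has come down on the board. The wall top is at crop (265,438)-(360,382) and the paddle corners are at (624,337) and (305,115). I'll check the numbers.

```bash
python3 - <<'E'
from ang import *
print(angle([140,155],5.714,[((36,66),(624,337)),((-160,66),(305,115))]))
u=np.array([(265,438),(360,382)])/5.714+[140,155]
print([(x,(proj("scene",f2w(q,[(x-35,-58,28),(x-35,-14,28)]))-u).round(1).tolist()) for x in(-3,0,3)])
E
```

```text
(array([0.25158336]), array([ 0.6,  0.2,  0.5, -0.4]))
[(-3, [[-1.7, -2.4], [-2.5, -2.8]]), (0, [[-0.8, -1.7], [-1.7, -2.1]]), (3, [[0.0, -0.9], [-0.8, -1.4]])]
```

```bash
python3 -c "
from rig import job; print(job.sign_off())"
```

```text
the job is handed in; nothing more can be done
None
```

The job is handed in: the carrier was pushed up against the end stop with the paddle held down, the flap now clamps the board (about 0.25 rad in the images, 0.21 expected), and the arm is clear after about 12 s.

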